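# Feed a parts bin through the one-way flap gate of a FIFO lane

## Robot

A 6-joint arm with a two-finger parallel gripper is mounted at the origin on the work surface. World frame = base frame: x ahead of the robot, y to its left, z up, the work surface at z = 0. Lengths are in mm, angles in rad, forces in N, time in s.
With the tool pointing down it reaches from about 275 to 825 mm from the base axis. Payload 4.9 kg.
Tool frame: the origin (TCP) lies between the finger pads; the fingertips stand 11 mm ahead of it and the grasp point (between the pads) lies 8 mm behind it; y points along the fingers, x is the direction in which the jaws open and shut, and the axes are right-handed (so a half turn about y gives the same grasp; the last joint's range is limited). The gripper opens to 85 mm and grips with 20 to 120 N. Pads are 22 mm wide; open, the fingers measure 114 mm over their backs; the gripper's body (76 mm by 85 mm) begins 54 mm behind the grasp point. The pads swing forward as they close: fully open they stand 13 mm farther back than shut.
Start: joints at [1.053, 0.326, -0.193, 1.052, 0, 1.437], TCP at [205.942, 510.007, 242.281] pointing down, gripper open.
Joint ranges: [-2.65, 2.65], [-0.97, 1.79], [-1.3, 1.35], [-1.93, 2.1], [-1.47, 1.37], [-3.14, 3.14]. Speed limits (rad/s): [2.57, 2.57, 3.14, 3.14, 3.14, 3.14].

## Interface

Orientations are given as a unit quaternion [w, x, y, z].
In Python, from rig import bot, vision, job gives the robot as it stands.
- The arm moves only by the tool servo_tool, never from a script. Its argument "increments" is a list of rows, each an object of numbers: "gripper": the finger opening in mm, from 0 to 85.4; "x", "y", "z": the shift along the tool's x, y, z in mm; "wx", "wy", "wz": the turn, a rotation vector about the tool's x, y, z in degrees. A call has exactly 5 rows; each row shifts and turns the pose as measured when the row begins, along the tool's axes as they then stand; what a row does not reach is not made up. A row lasts 1/12 s, in which the tool goes at most 41.7 mm and 7.16 degrees, less where a joint would pass 70% of its speed; a pose out of reach is approached as far as the arm can. A call is refused whole if a number of a shift passes 41.7 or a number of a turn 7.16, either way. A call with a gripper value outside its range is refused whole. The fingers move at their own pace and stop on an object; the grip force is fixed at half the most. Time passes only in rows, so rows that do not move let the fingers close, or fill a call up. It gives the time, the measured TCP pose, the force and the opening at its end, in the units of the state.
- bot.observe(): the state, without advancing time (a new reading comes with each control period).
- vision.capture(name): name is "scene" or "top"; returns a dict with "image" (400x640x3 uint8, red, green, blue), "camera_matrix" (3x3 intrinsics, pixels), "R" (3x3) and "t" (3): a world point X has camera coordinates R X + t. Camera axes: x right, y down, z forward; pixel columns grow to the right and rows downward; lengths in mm; the calibration is good to about 2 mm. A picture is of the moment at which its call begins. There is no depth.
- job.sign_off(): hands the job in, once; it reports no verdict.
The state is a dict: "time": time; "qpos": joint angles; "dq": joint speeds; "joint_efforts": joint torques, N m; "tcp_pos": TCP position; "ee_rot": TCP orientation; "force": force on the tool from outside, world axes, zero at the start; "ft_torque": the same for the moment, N m; "width": finger opening in mm.
Only numpy, scipy, OpenCV 4.12 (cv2) and the standard library are available. Lean on these libraries where they do the work, as an engineer would, in place of code of your own. Each camera call takes 0.05 s, during which the arm holds its last target. There are 200 camera calls.

## Task

Load the blue bin of white wheels into the slide lane: set it in the infeed, low-cut nose first, and slide it along the lane floor through the two sprung yellow flaps until you feel it come up against the full bin already in the lane. That bin is being picked from, so touch it but do not ram it or shove it along; then let go so that the flaps close behind your bin, and leave everything else on the bench alone.

Things in the scene. Friction and masses are not known exactly. Their poses are not given: they have to be found in the camera images.
- bin_center (a point): Centre (35 mm above the underside) of the blue bin to load, holding three white wheels. Outer 160 long (x) x 66 wide (y) x 70 mm high, walls 3 mm. x points to its nose, where the front 40 mm are cut down to 42 mm high; the rear wall (x = -80 mm) is flat and full height. 0.3 to 0.65 kg; sliding drag about 1.5 to 5 N.
- bin_nose (a point): Middle of the front face of the same blue bin: 80 mm ahead of its centre along x and 14 mm below it (21 mm above the underside). This face, with a small white label, goes into the lane first.
- lane: Fixed slide lane on the bench. Origin on the bench under the middle of its flap gate; x = feed direction, y = left, z up. White floor 6 mm thick, x = -190 to +470 mm. Aluminium side rails 70 mm apart inside, top 36 mm above the bench: before the gate x = -48 to -12 mm, behind it x = +85 to +455 mm; their ends flare out to x = -71 and x = +62 mm. Gate posts at x = 0, y = +-60 mm, 68 mm high.
- gate (a point): Middle of the gate, 36 mm above the bench, straight above the lane's origin. Two yellow flaps (4 mm thick, 57 mm long, 13 to 57 mm above the bench) on the posts meet here when shut. They open only in the feed direction, so nothing can be drawn back out; fingers inside are lifted straight up. Fingers do not fit beside the bin between the rails. Pushing it through takes about 6 to 15 N.
- row_zone (a point): Point fixed to the lane, x = +250 mm, 36 mm above the bench, axes as the lane. Near it stands the full blue bin ahead (same size, 3 kg, steel parts). Its place is NOT measured: its flat rear wall (ahead_c0) is anywhere from 22 mm before to 40 mm past this point. It begins to slide at about 14 N: keep the push on it below 20 N and do not shift it by more than 2 mm.
- flap_left (a joint): Angle of the left (+y) flap: 0 shut, up to 1.5 rad open in the feed direction. Sprung shut (0.056 N m when shut, plus 0.07 N m per rad). It comes off the bin when the bin's rear wall is about 55 mm past the gate and then shuts by itself, or rests lightly on fingers still in its way until they are lifted out.
- flap_right (a joint): Angle of the right (-y) flap, likewise.
- redbin_center (a point): Centre of a red bin of the same shape and size (160 x 66 x 70 mm), holding a few bolts. Not to be moved.
- wheel_center (a point): Centre of a white spoked wheel lying flat, 80 mm across, 22 mm thick, hub 26 mm. Not to be moved.
- scanner_center (a point): Hand scanner lying flat, black handle and yellow head, 150 mm long, 66 mm wide, 34 mm high; the point is near its middle. Not to be moved.
- tape: Roll of orange tape lying flat, 90 mm across, 48 mm high, origin at the centre of its underside. Not to be moved.
Things that resemble listed ones, but are neither listed nor needed, are in the scene too. Leave any green look-alike of the part that bears bin_center alone.

How it is judged:
By the outcome, as a careful person would: the job done as asked, in the order asked, and still so for the second after the job is handed in, with the robot touching nothing.
It also fails if it takes over 61 s, if anything falls off the work surface, if the arm or the gripper's body presses on something with over 40 N, if the wrist force passes 120 N, or if a joint passes its speed limit or range.

## Working session

There is one attempt and no reset: what is moved stays moved. The work goes in short steps, Python scripts to look and compute and a tool call to move; the robot and the scene stay as the last step left them, time stands still between calls to the robot, and variables do not carry over. Pictures are saved under pics/ and viewed, about 8 in all and at most 12, crops included, and the job is handed in when it is done.

Besides the shell and the picture viewer there is one more tool, called as name([rows], argument=value, ...), one row to a line, values as JSON. servo_tool: Moves the arm, as the interface text tells. Its arguments: {"type":"object","properties":{"increments":{"type":"array"}},"required":["increments"]}

```bash
ls; mkdir -p pics; python3 - <<'E'
from rig import bot, vision, job
import cv2,numpy as np
print(bot.observe())
for n in("scene","top"):
    c=vision.capture(n); cv2.imwrite(f"pics/{n}0.png",c["image"][:,:,::-1]); np.savez(f"{n}0.npz",**c)
    print(n,c["camera_matrix"].tolist(),c["R"].round(4).tolist(),c["t"].tolist())
E
```

```text
pics
{'time': 0.0, 'qpos': array([ 1.05283875e+00,  3.26951483e-01, -1.93593961e-01,  1.05197760e+00,
       -1.45956631e-05,  1.43657749e+00]), 'dq': array([-9.19993749e-05,  2.66307899e-04, -9.47473852e-04, -1.93286422e-04,
        1.32983281e-04,  6.21759758e-04]), 'joint_efforts': array([-1.41343586e-03, -4.43402660e+01,  2.62437540e+01,  1.54297129e-02,
       -1.88347503e-04,  4.72664851e-06]), 'tcp_pos': array([205.63758803, 509.50697479, 241.49384159]), 'ee_rot': array([-0.58589639,  0.58644693,  0.39493252, -0.39602237]), 'force': array([-0.99282875,  0.33738763, -0.01746565]), 'ft_torque': array([-0.00741642, -0.04341017,  0.0215696 ]), 'width': 85.48508806250076}
scene [[475.83956664093733, 0.0, 316.6573246569504], [0.0, 475.83956664093733, 205.92120741234993], [0.0, 0.0, 1.0]] [[-0.7144, 0.6998, -0.0026], [0.5893, 0.5996, -0.5415], [-0.3774, -0.3884, -0.8407]] [383.44667698137823, -232.0993824892757, 1689.4385006406765]
top [[360.82919708910947, 0.0, 317.4054257016271], [0.0, 360.82919708910947, 200.24976878257465], [0.0, 0.0, 1.0]] [[-0.0126, -0.9999, -0.0003], [-0.999, 0.0126, -0.0437], [0.0437, -0.0003, -0.999]] [-33.21795818492032, 496.36218717589804, 1167.9796880123652]
```

View pics/scene0.png

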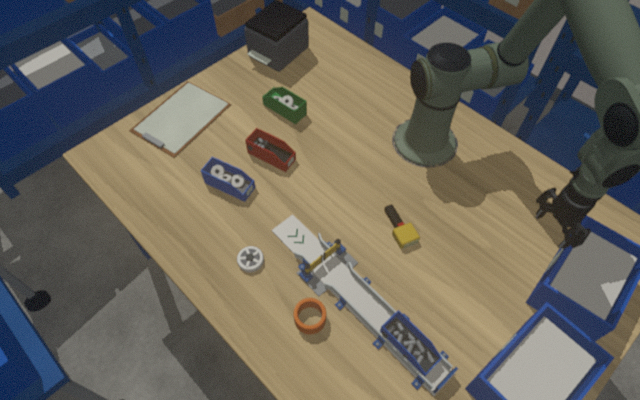

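View pics/top0.png

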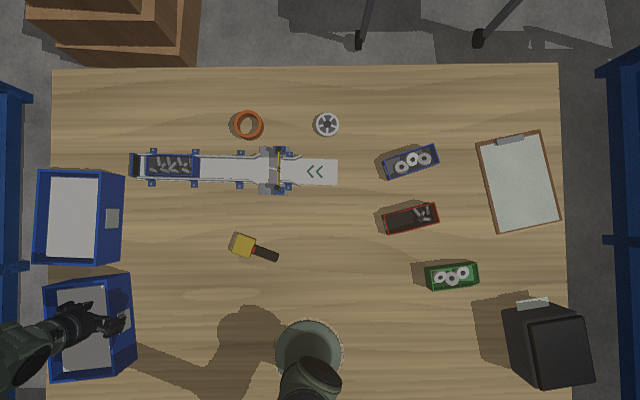

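```bash
cat > h.py <<'E'
import numpy as np,cv2
def load(n): return dict(np.load(n+".npz"))
def ray(c,px,h):
    K,R,t=c["camera_matrix"],c["R"],c["t"]
    p=np.atleast_2d(np.asarray(px,float)); d=(np.c_[p,np.ones(len(p))]@np.linalg.inv(K).T)@R
    o=-R.T@t; return o+d*((h-o[2])/d[:,2])[:,None]
def proj(c,X):
    p=(np.atleast_2d(X)@c["R"].T+c["t"])@c["camera_matrix"].T; return p[:,:2]/p[:,2:]
E
python3 - <<'E'
from h import *
from rig import bot
from scipy.spatial.transform import Rotation as Ro
q=bot.observe()["ee_rot"]; print(Ro.from_quat(q[[1,2,3,0]]).as_matrix().round(3))
t,s=load("top0"),load("scene0")
def crop(c,x,y,w,h,k): return cv2.resize(c["image"][y:y+h,x:x+w,::-1],None,fx=k,fy=k,interpolation=cv2.INTER_CUBIC)
a=np.vstack([np.hstack([crop(t,365,135,80,50,5),crop(s,190,150,80,50,5)]),crop(t,120,135,230,70,800/230)]) if 0 else None
A=np.hstack([crop(t,370,135,80,50,5),crop(s,190,150,80,50,5)])
B=crop(t,120,135,230,72,800/230)[:,:800]
cv2.imwrite("pics/c1.png",np.vstack([A,B]))
hsv=cv2.cvtColor(t["image"],cv2.COLOR_RGB2HSV)
m=cv2.inRange(hsv,(105,90,40),(130,255,255))
for n,(x,y,w,h) in dict(bin=(365,130,85,60),ahead=(120,145,85,42)).items():
    z=np.zeros_like(m); z[y:y+h,x:x+w]=m[y:y+h,x:x+w]
    cs=max(cv2.findContours(z,0,2)[0],key=cv2.contourArea)
    r=cv2.minAreaRect(cs); b=cv2.boxPoints(r); print(n,r,cv2.contourArea(cs)); print(ray(t,b,70)[:,:2].round(1).tolist())
    print(cv2.approxPolyDP(cs,2,True)[:,0].tolist())
hs=cv2.inRange(hsv,(20,120,120),(32,255,255))
for c in cv2.findContours(hs,0,2)[0]:
    if cv2.contourArea(c)>5: print("yel",cv2.minAreaRect(c))
E
```

```text
[[ 0.374 -0.001 -0.927]
 [ 0.927 -0.001  0.374]
 [-0.002 -1.     0.   ]]
bin ((410.2000427246094, 161.09999084472656), (21.187257766723633, 54.7073974609375), 71.56504821777344) 63.5
[[617.4, -239.0], [669.7, -402.3], [606.3, -421.5], [554.2, -258.6]]
[[433, 143], [387, 159], [432, 144], [438, 158], [437, 162], [391, 178], [384, 160], [389, 176], [387, 178], [439, 162]]
ahead ((172.10227966308594, 162.20480346679688), (54.10371017456055, 27.63502311706543), 1.3639274835586548) 1139.5
[[577.6, 497.0], [664.2, 495.7], [658.0, 326.7], [571.4, 328.6]]
[[146, 155], [145, 175], [198, 176], [199, 158], [193, 155], [198, 153], [198, 149], [196, 153], [193, 149], [188, 155], [157, 154], [156, 148], [150, 148], [150, 152], [154, 154]]
yel ((242.8629913330078, 245.69863891601562), (18.492502212524414, 19.896997451782227), 20.556045532226562)
yel ((277.5, 177.5), (1.0, 13.0), 0.0)
```

View pics/c1.png

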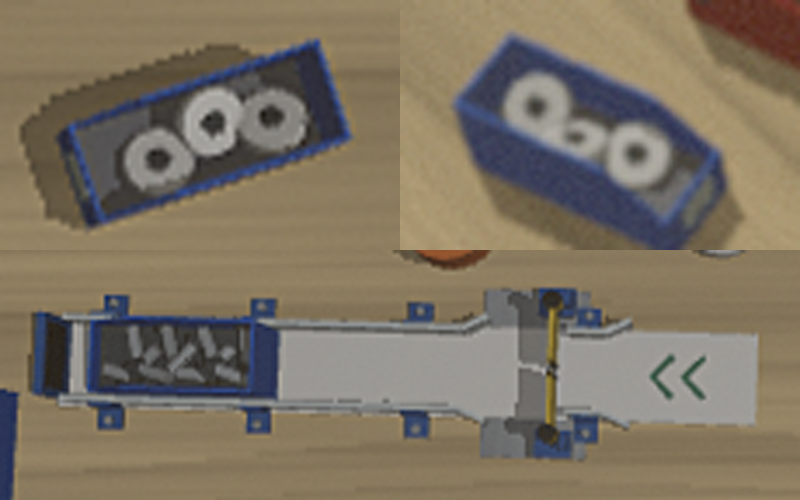

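```bash
python3 - <<'E'
from h import *
t,s=load("top0"),load("scene0")
f=lambda p:(p[0]/5+370,p[1]/5+135)
k=230/800; g=lambda p:((p[0]+.5)*k+120-.5,(p[1]-250+.5)*k+135-.5)
rr=ray(t,[f((319,41)),f((350,137))],70); nn=ray(t,[f((67,135)),f((94,226))],42)
print("bin rear",rr.round(1).tolist(),"nose",nn.round(1).tolist())
print("rear w",np.linalg.norm(rr[0]-rr[1]),"nose w",np.linalg.norm(nn[0]-nn[1]),"len",np.linalg.norm((rr.mean(0)-nn.mean(0))[:2]))
d=(nn.mean(0)-rr.mean(0))[:2];d/=np.linalg.norm(d);print("c",((nn.mean(0)+rr.mean(0))/2).round(1),"heading deg from +y toward -x",np.degrees(np.arctan2(-d[0],d[1])))
sr=lambda p:((p[0]-400)/5+190,p[1]/5+150)
print("scene rear",ray(s,[sr((511,36)),sr((457,104))],70).round(1).tolist(),"nose42",ray(s,[sr((722,152)),sr((668,222))],42).round(1).tolist())
print("floor end",ray(t,[g((757,332)),g((757,425))],6).round(1).tolist())
print("posts",ray(t,[g((552,298)),g((547,433))],68).round(1).tolist())
print("flap mid",ray(t,[g((552,365))],57).round(1).tolist())
print("ahead rear bottom",ray(t,[g((278,320)),g((278,397))],6).round(1).tolist(),"top",ray(t,[g((252,320)),g((252,393))],76).round(1).tolist(), 'nose cut top',ray(t,[g((88,355))],48).round(1).tolist())
# floor whiteness columns: infeed edges
img=t["image"].astype(int); w=(img.min(2)>125)&(np.ptp(img,axis=2)<25)
for c in (295,305,330): r=np.where(w[145:200,c])[0]; print(c,r.min()+145,r.max()+145)
for c in (220,235,250): r=np.where(w[145:200,c])[0]; print(c,r.min()+145,r.max()+145)
for r in (165,172,178): cc=np.where(w[r,285:345])[0]; print("row",r,cc.max()+285)
# profile along ahead rear, and gate
for r in(160,165,170): print(r,img[r,186:206].tolist())
E
```

```text
bin rear [[667.1, -405.3, 70.0], [606.6, -423.0, 70.0]] nose [[614.2, -251.9, 42.0], [555.7, -267.9, 42.0]]
rear w 63.08532763919743 nose w 60.70719438970149 len 162.81284883674456
c [ 610.9 -337.    56. ] heading deg from +y toward -x 18.597169541078443
scene rear [[609.5, -415.4, 70.0], [668.6, -395.3, 70.0]] nose42 [[560.7, -264.3, 42.0], [620.9, -246.4, 42.0]]
floor end [[634.0, -106.7, 6.0], [545.6, -105.4, 6.0]]
posts [[657.1, 80.7, 68.0], [535.5, 86.1, 68.0]]
flap mid [[598.1, 82.3, 57.0]]
ahead rear bottom [[651.2, 347.3, 6.0], [577.9, 347.2, 6.0]] top [[639.2, 347.7, 76.0], [573.8, 347.5, 76.0]] nose cut top [[613.8, 507.2, 48.0]]
295 157 182
305 159 184
330 159 184
220 156 181
235 156 180
250 157 182
row 165 337
row 172 337
row 178 336
160 [[63, 61, 59], [63, 62, 60], [50, 48, 45], [102, 102, 102], [76, 75, 70], [73, 71, 72], [50, 76, 144], [44, 51, 81], [47, 53, 86], [47, 55, 87], [48, 55, 87], [46, 53, 86], [47, 54, 87], [47, 55, 87], [105, 112, 123], [165, 161, 154], [156, 154, 149], [154, 152, 148], [154, 152, 148], [154, 152, 148]]
165 [[94, 93, 93], [62, 60, 57], [49, 47, 41], [69, 67, 64], [79, 78, 74], [69, 76, 92], [47, 68, 127], [48, 54, 83], [48, 56, 87], [48, 56, 88], [46, 55, 88], [48, 56, 88], [43, 51, 85], [50, 56, 85], [136, 136, 132], [160, 157, 152], [155, 152, 148], [154, 152, 148], [153, 150, 147], [153, 151, 147]]
170 [[117, 119, 120], [114, 115, 116], [109, 109, 110], [63, 60, 55], [58, 56, 51], [51, 61, 92], [47, 64, 115], [47, 53, 85], [47, 54, 86], [46, 56, 87], [48, 56, 88], [48, 56, 88], [41, 51, 84], [61, 65, 90], [172, 168, 159], [157, 155, 150], [155, 153, 150], [154, 152, 149], [154, 152, 148], [155, 152, 148]]
```

```bash
cat >> h.py <<'E'
from scipy.spatial.transform import Rotation as Ro
def pose():
    from rig import bot
    o=bot.observe(); M=Ro.from_quat(o["ee_rot"][[1,2,3,0]]).as_matrix(); return o,o["tcp_pos"],M
def target(yaw): # tool y down, tool x at yaw deg
    a=np.radians(yaw); x=np.array([np.cos(a),np.sin(a),0]); y=np.array([0,0,-1.]); return np.c_[x,y,np.cross(x,y)]
def go(T,yaw,step=40,deg=7):
    o,p,M=pose(); w=(Ro.from_matrix(M.T@target(yaw))).as_rotvec(degrees=True); D=np.array(T)-p
    n=int(np.ceil(max(np.linalg.norm(D)/step,np.linalg.norm(w)/deg))); n=-(-n//5)*5
    print("t",round(o["time"],2),"p",p.round(1),"yaw",np.degrees(np.arctan2(M[1,0],M[0,0])).round(2),"F",o["force"].round(1),"w",round(o["width"],1),"n",n)
    for i in range(n):
        Mi=M@Ro.from_rotvec(w*i/n,degrees=True).as_matrix(); print(*(Mi.T@D/n).round(1),"|",*(w/n).round(2))
E
python3 -c "
from h import *
go([613,-333,200],18.2)"
```

```text
t 0.1 p [205.7 509.5 241.6] yaw 68.01 F [-0.6 -0.9  0.2] w 85.4 n 25
-25.1 1.7 -27.7 | 0.0 1.99 -0.0
-24.2 1.7 -28.6 | 0.0 1.99 -0.0
-23.2 1.7 -29.4 | 0.0 1.99 -0.0
-22.1 1.7 -30.2 | 0.0 1.99 -0.0
-21.1 1.7 -30.9 | 0.0 1.99 -0.0
-20.0 1.7 -31.7 | 0.0 1.99 -0.0
-18.9 1.7 -32.3 | 0.0 1.99 -0.0
-17.7 1.7 -33.0 | 0.0 1.99 -0.0
-16.6 1.7 -33.6 | 0.0 1.99 -0.0
-15.4 1.7 -34.1 | 0.0 1.99 -0.0
-14.2 1.7 -34.6 | 0.0 1.99 -0.0
-13.0 1.7 -35.1 | 0.0 1.99 -0.0
-11.8 1.7 -35.5 | 0.0 1.99 -0.0
-10.5 1.7 -35.9 | 0.0 1.99 -0.0
-9.3 1.7 -36.3 | 0.0 1.99 -0.0
-8.0 1.7 -36.6 | 0.0 1.99 -0.0
-6.7 1.7 -36.8 | 0.0 1.99 -0.0
-5.4 1.7 -37.0 | 0.0 1.99 -0.0
-4.1 1.7 -37.2 | 0.0 1.99 -0.0
-2.8 1.7 -37.3 | 0.0 1.99 -0.0
-1.5 1.7 -37.4 | 0.0 1.99 -0.0
-0.2 1.7 -37.4 | 0.0 1.99 -0.0
1.1 1.7 -37.4 | 0.0 1.99 -0.0
2.4 1.7 -37.4 | 0.0 1.99 -0.0
3.7 1.7 -37.3 | 0.0 1.99 -0.0
```

servo_tool([
  {"x":-25,"y":1.5,"z":-28,"wy":2},
  {"x":-24,"y":1.5,"z":-29,"wy":2},
  {"x":-23,"y":1.5,"z":-29,"wy":2},
  {"x":-22,"y":1.5,"z":-30,"wy":2},
  {"x":-21,"y":1.5,"z":-31,"wy":2},
])

```text
invalid input
```

servo_tool([
  {"x":-20,"y":1.5,"z":-32,"wy":2},
  {"x":-19,"y":1.5,"z":-32,"wy":2},
  {"x":-18,"y":1.5,"z":-33,"wy":2},
  {"x":-17,"y":1.5,"z":-34,"wy":2},
  {"x":-15,"y":1.5,"z":-34,"wy":2},
])

```text
invalid input
```

servo_tool([
  {"x":-14,"y":1.5,"z":-35,"wy":2},
  {"x":-13,"y":1.5,"z":-35,"wy":2},
  {"x":-12,"y":1.5,"z":-36,"wy":2},
  {"x":-10,"y":1.5,"z":-36,"wy":2},
  {"x":-9,"y":1.5,"z":-36,"wy":2},
])

```text
invalid input
```

```bash
python3 -c "
from h import *
go([613,-333,150],18.2)"
```

```text
t 0.1 p [205.7 509.5 241.6] yaw 68.01 F [-0.6 -0.9  0.2] w 85.4 n 25
-25.1 3.7 -27.7 | 0.0 1.99 -0.0
-24.2 3.7 -28.6 | 0.0 1.99 -0.0
-23.2 3.7 -29.4 | 0.0 1.99 -0.0
-22.1 3.7 -30.2 | 0.0 1.99 -0.0
-21.1 3.7 -30.9 | 0.0 1.99 -0.0
-20.0 3.7 -31.7 | 0.0 1.99 -0.0
-18.9 3.7 -32.3 | 0.0 1.99 -0.0
-17.7 3.7 -33.0 | 0.0 1.99 -0.0
-16.6 3.7 -33.6 | 0.0 1.99 -0.0
-15.4 3.7 -34.1 | 0.0 1.99 -0.0
-14.2 3.7 -34.6 | 0.0 1.99 -0.0
-13.0 3.7 -35.1 | 0.0 1.99 -0.0
-11.8 3.7 -35.5 | 0.0 1.99 -0.0
-10.5 3.7 -35.9 | 0.0 1.99 -0.0
-9.3 3.7 -36.3 | 0.0 1.99 -0.0
-8.0 3.7 -36.6 | 0.0 1.99 -0.0
-6.7 3.7 -36.8 | 0.0 1.99 -0.0
-5.4 3.7 -37.0 | 0.0 1.99 -0.0
-4.1 3.7 -37.2 | 0.0 1.99 -0.0
-2.8 3.7 -37.3 | 0.0 1.99 -0.0
-1.5 3.7 -37.4 | 0.0 1.99 -0.0
-0.2 3.7 -37.4 | 0.0 1.99 -0.0
1.1 3.7 -37.4 | 0.0 1.99 -0.0
2.4 3.7 -37.4 | 0.0 1.99 -0.0
3.7 3.7 -37.3 | 0.0 1.99 -0.0
```

Invalid: every key is probably required in each row.

servo_tool([
  {"gripper":85,"x":-25,"y":1.5,"z":-28,"wx":0,"wy":2,"wz":0},
  {"gripper":85,"x":-24,"y":1.5,"z":-29,"wx":0,"wy":2,"wz":0},
  {"gripper":85,"x":-23,"y":1.5,"z":-29,"wx":0,"wy":2,"wz":0},
  {"gripper":85,"x":-22,"y":1.5,"z":-30,"wx":0,"wy":2,"wz":0},
  {"gripper":85,"x":-21,"y":1.5,"z":-31,"wx":0,"wy":2,"wz":0},
])

```text
time: 0.52
tcp_pos: [286.8, 341.4, 231.2]
ee_rot: [0.618, -0.617, -0.344, 0.346]
force: [1.4, 0.1, 0.4]
width: 85.0
```

servo_tool([
  {"gripper":85,"x":-20,"y":1.5,"z":-32,"wx":0,"wy":2,"wz":0},
  {"gripper":85,"x":-19,"y":1.5,"z":-32,"wx":0,"wy":2,"wz":0},
  {"gripper":85,"x":-18,"y":1.5,"z":-33,"wx":0,"wy":2,"wz":0},
  {"gripper":85,"x":-17,"y":1.5,"z":-34,"wx":0,"wy":2,"wz":0},
  {"gripper":85,"x":-15,"y":1.5,"z":-34,"wx":0,"wy":2,"wz":0},
])

```text
time: 0.93
tcp_pos: [369.0, 163.7, 222.3]
ee_rot: [0.646, -0.646, -0.286, 0.289]
force: [1.3, -0.1, -0.5]
width: 84.7
```

servo_tool([
  {"gripper":85,"x":-14,"y":1.5,"z":-35,"wx":0,"wy":2,"wz":0},
  {"gripper":85,"x":-13,"y":1.5,"z":-35,"wx":0,"wy":2,"wz":0},
  {"gripper":85,"x":-12,"y":1.5,"z":-36,"wx":0,"wy":2,"wz":0},
  {"gripper":85,"x":-10,"y":1.5,"z":-36,"wx":0,"wy":2,"wz":0},
  {"gripper":85,"x":-9,"y":1.5,"z":-36,"wx":0,"wy":2,"wz":0},
])

```text
time: 1.35
tcp_pos: [451.3, -14.7, 213.9]
ee_rot: [0.67, -0.669, -0.226, 0.228]
force: [0.2, 0.3, 0.1]
width: 84.9
```

servo_tool([
  {"gripper":85,"x":-8,"y":2,"z":-37,"wx":0,"wy":2,"wz":0},
  {"gripper":85,"x":-7,"y":2,"z":-37,"wx":0,"wy":2,"wz":0},
  {"gripper":85,"x":-5,"y":2,"z":-37,"wx":0,"wy":2,"wz":0},
  {"gripper":85,"x":-4,"y":2,"z":-37,"wx":0,"wy":2,"wz":0},
  {"gripper":85,"x":-3,"y":2,"z":-37,"wx":0,"wy":2,"wz":0},
])

```text
time: 1.77
tcp_pos: [531.1, -194.1, 201.5]
ee_rot: [0.689, -0.687, -0.162, 0.166]
force: [0.7, 0.5, 0.7]
width: 85.2
```

```bash
python3 -c "
from h import *
go([613,-333,110],18.2)"
```

```text
t 1.77 p [ 531.1 -194.1  201.5] yaw 26.78 F [0.7 0.5 0.7] w 85.2 n 5
2.2 18.2 -32.2 | -0.04 1.72 -0.06
3.1 18.2 -32.2 | -0.04 1.72 -0.06
4.1 18.2 -32.0 | -0.04 1.72 -0.06
5.0 18.2 -31.9 | -0.04 1.72 -0.06
6.0 18.3 -31.7 | -0.04 1.72 -0.06
```

servo_tool([
  {"gripper":85,"x":2,"y":16,"z":-33,"wx":0,"wy":1.8,"wz":0},
  {"gripper":85,"x":3,"y":16,"z":-33,"wx":0,"wy":1.8,"wz":0},
  {"gripper":85,"x":4,"y":16,"z":-33,"wx":0,"wy":1.8,"wz":0},
  {"gripper":85,"x":5,"y":16,"z":-32,"wx":0,"wy":1.8,"wz":0},
  {"gripper":85,"x":6,"y":16,"z":-32,"wx":0,"wy":1.8,"wz":0},
])

```text
time: 2.18
tcp_pos: [616.2, -347.3, 119.1]
ee_rot: [-0.699, 0.699, 0.104, -0.106]
force: [-0.6, 0.8, 0.5]
width: 85.1
```

```bash
python3 - <<'E'
from h import *
from rig import vision
go([613,-333,45],18.2)
ims=[]
for n,(x,y) in dict(top=(350,120),scene=(180,130)).items():
    c=vision.capture(n); i=np.ascontiguousarray(c["image"][:,:,::-1]); ims.append(cv2.resize(i[y:y+80,x:x+100],None,fx=4,fy=4,interpolation=cv2.INTER_CUBIC))
cv2.imwrite("pics/c2.png",np.hstack(ims))
E
```

```text
t 2.18 p [ 616.2 -347.3  119.1] yaw 17.08 F [-0.6  0.8  0.5] w 85.1 n 5
0.3 14.8 2.9 | -0.0 -0.22 -0.03
0.3 14.8 2.9 | -0.0 -0.22 -0.03
0.3 14.8 2.9 | -0.0 -0.22 -0.03
0.3 14.8 2.9 | -0.0 -0.22 -0.03
0.3 14.8 2.9 | -0.0 -0.22 -0.03
```

View pics/c2.png

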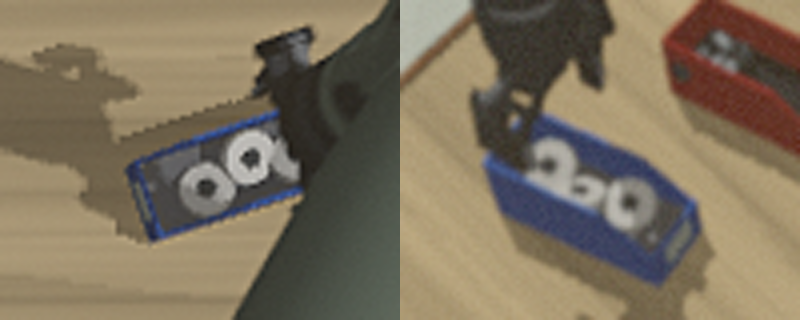

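servo_tool([
  {"gripper":85,"x":0.3,"y":5,"z":4,"wx":0,"wy":-0.3,"wz":0},
  {"gripper":85,"x":0.3,"y":5,"z":4,"wx":0,"wy":-0.3,"wz":0},
  {"gripper":85,"x":0.3,"y":5,"z":4,"wx":0,"wy":-0.3,"wz":0},
  {"gripper":85,"x":0.3,"y":10,"z":2,"wx":0,"wy":-0.2,"wz":0},
  {"gripper":85,"x":0,"y":10,"z":0,"wx":0,"wy":0,"wz":0},
])

```text
time: 2.7
tcp_pos: [610.3, -331.6, 77.3]
ee_rot: [0.7, -0.697, -0.11, 0.115]
force: [-0.2, -0.1, 0.5]
width: 85.1
```

```bash
python3 - <<'E'
from h import *
from rig import vision
go([613,-333,45],18.2)
o,p,M=pose()
c=vision.capture("top"); s=vision.capture("scene")
ims=[]
for c,(x,y) in ((c,(350,120)),(s,(180,130))):
    i=np.ascontiguousarray(c["image"][:,:,::-1]); i=cv2.resize(i[y:y+80,x:x+100],None,fx=4,fy=4,interpolation=cv2.INTER_CUBIC)
    for a,col in((p+M@[42.5,8,0],(0,255,0)),(p+M@[-42.5,8,0],(0,255,255)),(p+M@[33,0,0]-[0,0,p[2]-70],(0,0,255)),(p+M@[-33,0,0]-[0,0,p[2]-70],(0,0,255))):
        q=((proj(c,a)[0]-[x,y]+.5)*4).astype(int); cv2.circle(i,tuple(int(v) for v in q),3,col,-1)
    ims.append(i)
cv2.imwrite("pics/c3.png",np.hstack(ims))
E
```

```text
t 2.7 p [ 610.3 -331.6   77.3] yaw 18.27 F [-0.2 -0.1  0.5] w 85.1 n 5
0.5 6.5 -0.5 | -0.06 0.01 -0.07
0.5 6.5 -0.5 | -0.06 0.01 -0.07
0.5 6.5 -0.5 | -0.06 0.01 -0.07
0.5 6.5 -0.4 | -0.06 0.01 -0.07
0.4 6.5 -0.4 | -0.06 0.01 -0.07
```

View pics/c3.png

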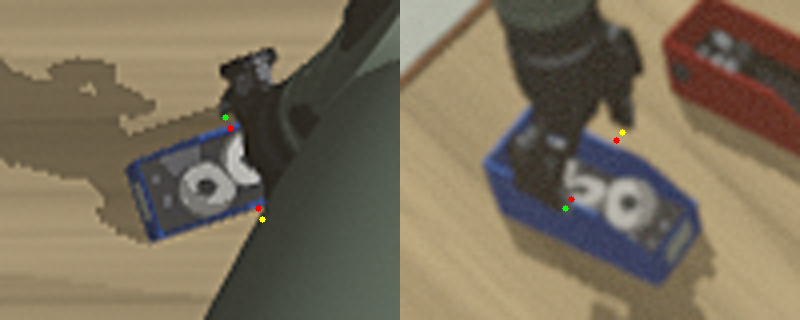

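servo_tool([
  {"gripper":85,"x":0.5,"y":6.5,"z":-0.5,"wx":0,"wy":0,"wz":0},
  {"gripper":85,"x":0.5,"y":6.5,"z":-0.5,"wx":0,"wy":0,"wz":0},
  {"gripper":85,"x":0.5,"y":6.5,"z":-0.5,"wx":0,"wy":0,"wz":0},
  {"gripper":85,"x":0.5,"y":6.5,"z":-0.5,"wx":0,"wy":0,"wz":0},
  {"gripper":85,"x":0.5,"y":6.5,"z":0,"wx":0,"wy":0,"wz":0},
])

```text
time: 3.22
tcp_pos: [614.2, -332.9, 43.9]
ee_rot: [0.699, -0.697, -0.11, 0.114]
force: [0.3, -0.1, -0.5]
width: 85.0
```

servo_tool([
  {"gripper":60,"x":0,"y":0,"z":0,"wx":0,"wy":0,"wz":0},
  {"gripper":60,"x":0,"y":0,"z":0,"wx":0,"wy":0,"wz":0},
  {"gripper":60,"x":0,"y":0,"z":0,"wx":0,"wy":0,"wz":0},
  {"gripper":60,"x":0,"y":0,"z":0,"wx":0,"wy":0,"wz":0},
  {"gripper":60,"x":0,"y":0,"z":0,"wx":0,"wy":0,"wz":0},
])

```text
time: 3.63
tcp_pos: [613.2, -332.7, 41.9]
ee_rot: [0.7, -0.697, -0.109, 0.115]
force: [-0.5, 0.4, -0.9]
width: 65.3
```

servo_tool([
  {"gripper":55,"x":0,"y":0,"z":0,"wx":0,"wy":0,"wz":0},
  {"gripper":55,"x":0,"y":-8,"z":0,"wx":0,"wy":0,"wz":0},
  {"gripper":55,"x":0,"y":-16,"z":0,"wx":0,"wy":0,"wz":0},
  {"gripper":55,"x":0,"y":-16,"z":0,"wx":0,"wy":0,"wz":0},
  {"gripper":55,"x":0,"y":-12,"z":0,"wx":0,"wy":0,"wz":0},
])

```text
time: 4.05
tcp_pos: [609.4, -330.1, 90.1]
ee_rot: [0.703, -0.694, -0.106, 0.118]
force: [-0.5, -0.6, -5.1]
width: 65.3
```

```bash
python3 - <<'E'
from h import *
from rig import vision
g=np.array([596.7,83.]);u=np.array([.039,.9992]);print(g-125*u)
go([*(g-125*u),90],-2.3,step=25)
ims=[]
for n,(x,y) in dict(top=(350,120),scene=(180,130)).items():
    c=vision.capture(n); i=np.ascontiguousarray(c["image"][:,:,::-1]); ims.append(cv2.resize(i[y:y+80,x:x+100],None,fx=4,fy=4,interpolation=cv2.INTER_CUBIC))
cv2.imwrite("pics/c4.png",np.hstack(ims))
E
```

```text
[591.825 -41.9  ]
t 4.05 p [ 609.4 -330.1   90.1] yaw 18.26 F [-0.5 -0.6 -5.1] w 65.3 n 15
4.9 0.2 18.6 | -0.05 1.37 -0.07
4.5 0.2 18.7 | -0.05 1.37 -0.07
4.0 0.2 18.8 | -0.05 1.37 -0.07
3.6 0.2 18.9 | -0.05 1.37 -0.07
3.1 0.2 19.0 | -0.05 1.37 -0.07
2.7 0.2 19.1 | -0.05 1.37 -0.07
2.2 0.1 19.1 | -0.05 1.37 -0.07
1.7 0.1 19.2 | -0.05 1.37 -0.07
1.3 0.1 19.2 | -0.05 1.37 -0.07
0.8 0.1 19.2 | -0.05 1.37 -0.07
0.4 0.1 19.2 | -0.05 1.37 -0.07
-0.1 0.1 19.3 | -0.05 1.37 -0.07
-0.6 0.1 19.2 | -0.05 1.37 -0.07
-1.0 0.0 19.2 | -0.05 1.37 -0.07
-1.5 0.0 19.2 | -0.05 1.37 -0.07
```

View pics/c4.png

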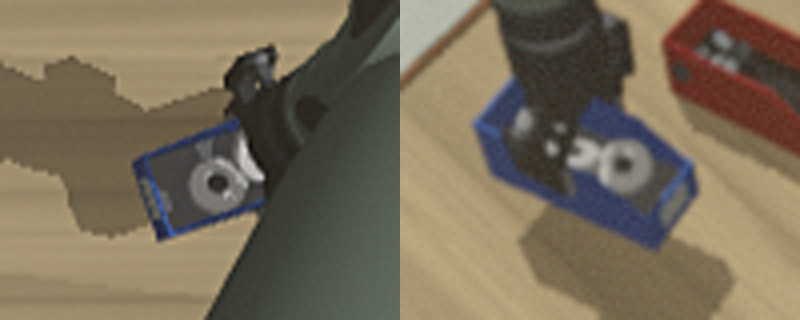

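servo_tool([
  {"gripper":55,"x":5,"y":0,"z":12,"wx":0,"wy":1,"wz":0},
  {"gripper":55,"x":4.5,"y":0,"z":18,"wx":0,"wy":1.4,"wz":0},
  {"gripper":55,"x":4,"y":0,"z":19,"wx":0,"wy":1.4,"wz":0},
  {"gripper":55,"x":3.5,"y":0,"z":19,"wx":0,"wy":1.4,"wz":0},
  {"gripper":55,"x":3,"y":0,"z":19,"wx":0,"wy":1.4,"wz":0},
])

```text
time: 4.57
tcp_pos: [605.3, -243.7, 89.1]
ee_rot: [0.707, -0.701, -0.062, 0.073]
force: [-0.2, -0.3, -4.4]
width: 65.5
```

servo_tool([
  {"gripper":55,"x":2.5,"y":0,"z":19,"wx":0,"wy":1.4,"wz":0},
  {"gripper":55,"x":2,"y":0,"z":19,"wx":0,"wy":1.4,"wz":0},
  {"gripper":55,"x":1.5,"y":0,"z":19,"wx":0,"wy":1.4,"wz":0},
  {"gripper":55,"x":1,"y":0,"z":19,"wx":0,"wy":1.4,"wz":0},
  {"gripper":55,"x":1,"y":0,"z":19,"wx":0,"wy":1.4,"wz":0},
])

```text
time: 4.98
tcp_pos: [595.9, -142.8, 84.9]
ee_rot: [0.71, -0.703, -0.013, 0.03]
force: [0.3, 0.2, -3.5]
width: 65.4
```

servo_tool([
  {"gripper":55,"x":0.5,"y":0,"z":19,"wx":0,"wy":1.4,"wz":0},
  {"gripper":55,"x":0,"y":0,"z":19,"wx":0,"wy":1.4,"wz":0},
  {"gripper":55,"x":-0.5,"y":0,"z":16,"wx":0,"wy":1.4,"wz":0},
  {"gripper":55,"x":-1,"y":0,"z":10,"wx":0,"wy":1,"wz":0},
  {"gripper":55,"x":-1,"y":0,"z":5,"wx":0,"wy":0,"wz":0},
])

```text
time: 5.4
tcp_pos: [588.1, -66.2, 81.4]
ee_rot: [0.711, -0.703, 0.022, -0.001]
force: [-0.8, -1.1, -4.2]
width: 65.5
```

```bash
python3 - <<'E'
from h import *
from rig import vision
go([591.8,-42,90],-2.3,step=25)
ims=[]
for n,(x,y) in dict(top=(250,130),scene=(240,170)).items():
    c=vision.capture(n); np.savez(n+"5.npz",**c); i=np.ascontiguousarray(c["image"][:,:,::-1]); ims.append(cv2.resize(i[y:y+100,x:x+100],None,fx=4,fy=4,interpolation=cv2.INTER_CUBIC))
cv2.imwrite("pics/c5.png",np.hstack(ims))
E
```

```text
t 5.4 p [588.1 -66.2  81.4] yaw -1.81 F [-0.8 -1.1 -4.2] w 65.5 n 5
0.5 -1.7 4.9 | -0.13 0.1 -0.35
0.5 -1.7 4.9 | -0.13 0.1 -0.35
0.5 -1.7 4.9 | -0.13 0.1 -0.35
0.5 -1.7 4.9 | -0.13 0.1 -0.35
0.5 -1.7 4.9 | -0.13 0.1 -0.35
```

View pics/c5.png

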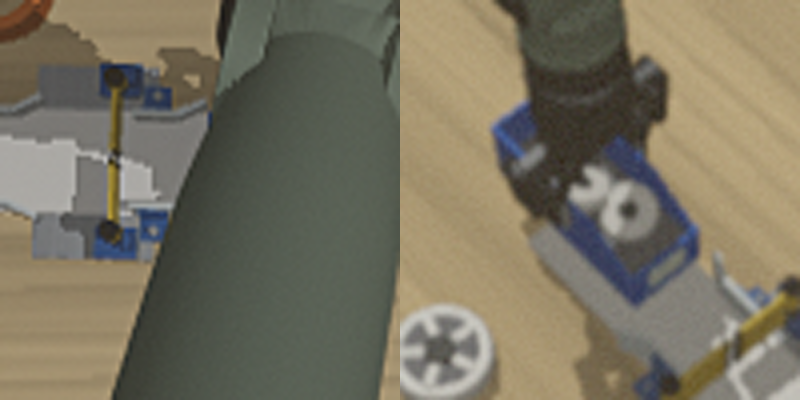

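servo_tool([
  {"gripper":55,"x":1,"y":4,"z":1,"wx":-0.1,"wy":0.1,"wz":-0.35},
  {"gripper":55,"x":1,"y":6,"z":1,"wx":-0.1,"wy":0.1,"wz":-0.35},
  {"gripper":55,"x":0.5,"y":6,"z":0.5,"wx":-0.1,"wy":0.1,"wz":-0.35},
  {"gripper":55,"x":0.5,"y":6,"z":0.5,"wx":-0.1,"wy":0.1,"wz":-0.35},
  {"gripper":55,"x":0.3,"y":5,"z":0,"wx":-0.1,"wy":0.1,"wz":-0.35},
])

```text
time: 5.92
tcp_pos: [592.6, -67.2, 52.3]
ee_rot: [-0.707, 0.707, -0.014, 0.017]
force: [-1.4, 0.7, -4.2]
width: 65.1
```

```bash
python3 - <<'E'
from h import *
from rig import vision
go([591,-62,48],-2.3,step=25)
o,p,M=pose()
g=np.array([596.7,83.,0]);u=np.array([.0392,.9992,0]);v=np.array([-.9992,.0392,0])
c=vision.capture("scene"); np.savez("scene6.npz",**c); x,y=240,170
i=np.ascontiguousarray(c["image"][:,:,::-1]); i=cv2.resize(i[y:y+100,x:x+120],None,fx=6,fy=6,interpolation=cv2.INTER_CUBIC)
for a,b,h,col in [(-12,35,36,(0,255,0)),(-48,35,36,(0,255,0)),(-12,-35,36,(0,255,0)),(-48,-35,36,(0,255,0)),(0,60,68,(255,0,255)),(0,-60,68,(255,0,255)),(-190,0,6,(0,0,255))]:
    q=((proj(c,g+a*u+b*v+[0,0,h])[0]-[x,y]+.5)*6).astype(int); cv2.circle(i,tuple(map(int,q)),3,col,-1)
for b in(33,-33):
    q=((proj(c,p+M@[b,0,0]+80*M[:,2]*1+[0,0,0]) [0]-[x,y]+.5)*6).astype(int); cv2.circle(i,tuple(map(int,q)),3,(0,255,255),-1)
cv2.imwrite("pics/c6.png",i)
E
```

```text
t 5.92 p [592.6 -67.2  52.3] yaw -2.49 F [-1.4  0.7 -4.2] w 65.1 n 5
-0.4 0.9 1.0 | 0.01 -0.04 0.06
-0.4 0.9 1.0 | 0.01 -0.04 0.06
-0.4 0.9 1.0 | 0.01 -0.04 0.06
-0.4 0.9 1.0 | 0.01 -0.04 0.06
-0.4 0.9 1.0 | 0.01 -0.04 0.06
```

View pics/c6.png

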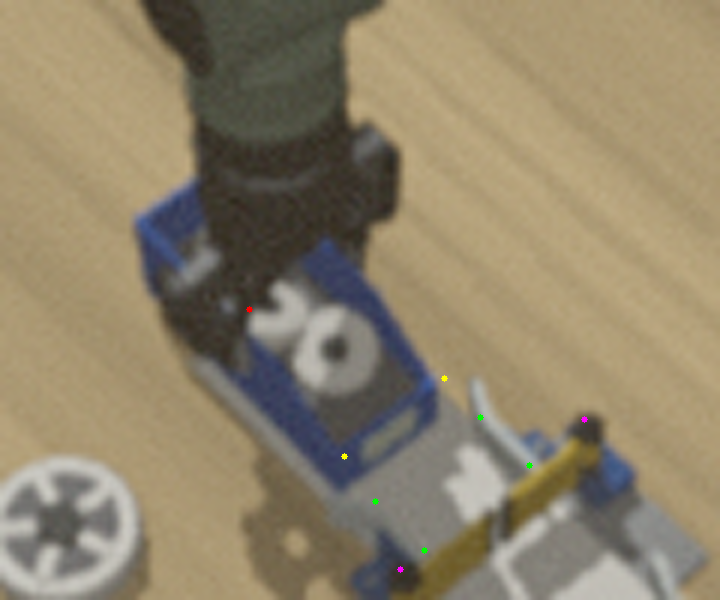

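servo_tool([
  {"gripper":55,"x":-0.4,"y":0,"z":2,"wx":0,"wy":0,"wz":0},
  {"gripper":55,"x":-0.4,"y":1,"z":2,"wx":0,"wy":0,"wz":0},
  {"gripper":55,"x":-0.4,"y":1,"z":2,"wx":0,"wy":0,"wz":0},
  {"gripper":55,"x":-0.4,"y":1,"z":0,"wx":0,"wy":0,"wz":0},
  {"gripper":55,"x":0,"y":1,"z":0,"wx":0,"wy":0,"wz":0},
])

```text
time: 6.38
tcp_pos: [590.0, -61.5, 48.1]
ee_rot: [-0.706, 0.707, -0.015, 0.017]
force: [-3.5, -0.9, 5.2]
width: 65.1
```

servo_tool([
  {"gripper":85,"x":0,"y":0,"z":0,"wx":0,"wy":0,"wz":0},
  {"gripper":85,"x":0,"y":0,"z":0,"wx":0,"wy":0,"wz":0},
  {"gripper":85,"x":0,"y":0,"z":0,"wx":0,"wy":0,"wz":0},
  {"gripper":85,"x":0,"y":-10,"z":0,"wx":0,"wy":0,"wz":0},
  {"gripper":85,"x":0,"y":-20,"z":0,"wx":0,"wy":0,"wz":0},
])

```text
time: 6.8
tcp_pos: [590.1, -60.9, 78.3]
ee_rot: [-0.707, 0.707, -0.014, 0.017]
force: [-0.4, -0.5, -0.1]
width: 84.9
```

servo_tool([
  {"gripper":85,"x":0,"y":-20,"z":0,"wx":0,"wy":0,"wz":0},
  {"gripper":85,"x":0,"y":-15,"z":-20,"wx":0,"wy":0,"wz":0},
  {"gripper":40,"x":0,"y":0,"z":-40,"wx":0,"wy":0,"wz":0},
  {"gripper":25,"x":0,"y":0,"z":-40,"wx":0,"wy":0,"wz":0},
  {"gripper":25,"x":0,"y":0,"z":-35,"wx":0,"wy":0,"wz":0},
])

```text
time: 7.22
tcp_pos: [589.3, -193.0, 124.3]
ee_rot: [-0.707, 0.708, -0.005, 0.016]
force: [-0.0, 0.9, 0.6]
width: 51.3
```

```bash
python3 - <<'E'
from h import *
from rig import vision
go([585.5,-205,38],-2.3,step=25)
ims=[]
for n,(x,y,w) in dict(top=(260,130,100),scene=(255,180,100)).items():
    c=vision.capture(n); np.savez(n+"7.npz",**c); i=np.ascontiguousarray(c["image"][:,:,::-1]); ims.append(cv2.resize(i[y:y+100,x:x+w],None,fx=4,fy=4,interpolation=cv2.INTER_CUBIC))
cv2.imwrite("pics/c7.png",np.hstack(ims))
E
```

```text
t 7.22 p [ 589.3 -193.   124.3] yaw -1.7 F [-0.   0.9  0.6] w 51.3 n 5
-0.9 17.3 -2.4 | 0.01 0.12 0.16
-0.9 17.3 -2.4 | 0.01 0.12 0.16
-0.8 17.3 -2.4 | 0.01 0.12 0.16
-0.8 17.3 -2.4 | 0.01 0.12 0.16
-0.7 17.3 -2.4 | 0.01 0.12 0.16
```

View pics/c7.png

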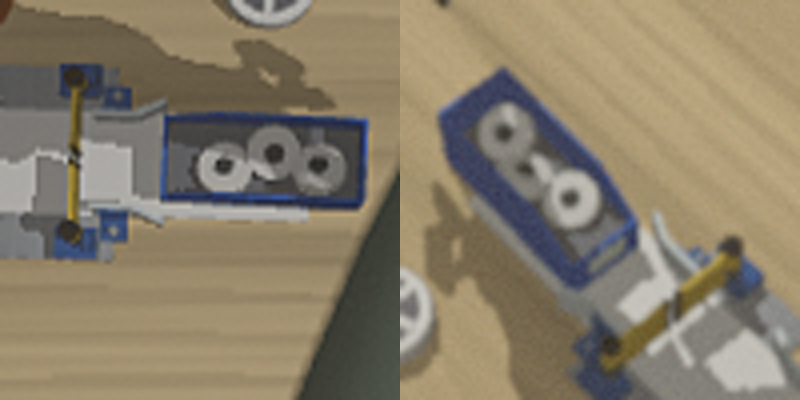

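servo_tool([
  {"gripper":20,"x":-1,"y":15,"z":0,"wx":0,"wy":0.1,"wz":0.2},
  {"gripper":20,"x":-1,"y":20,"z":0,"wx":0,"wy":0.1,"wz":0.2},
  {"gripper":20,"x":-0.5,"y":20,"z":0,"wx":0,"wy":0.1,"wz":0.2},
  {"gripper":20,"x":-0.5,"y":20,"z":0,"wx":0,"wy":0.1,"wz":0.2},
  {"gripper":20,"x":0,"y":14,"z":0,"wx":0,"wy":0.1,"wz":0},
])

```text
time: 7.73
tcp_pos: [592.7, -200.2, 40.8]
ee_rot: [-0.704, 0.709, -0.013, 0.023]
force: [-0.6, 0.7, 0.6]
width: 19.7
```

```bash
python3 - <<'E'
from h import *
go([586.5,-162,32],-2.3,step=25)
t=load("top7")
f=lambda p:((p[0]+.5)/4-.5+260,(p[1]+.5)/4-.5+130)
print("rear",ray(t,[f((366,121)),f((361,207))],76).round(1).tolist(),"nose",ray(t,[f((165,117)),f((162,200))],48).round(1).tolist(),"posts",ray(t,[f((75,77)),f((70,231))],68).round(1).tolist())
E
```

```text
t 7.73 p [ 592.7 -200.2   40.8] yaw -2.88 F [-0.6  0.7  0.6] w 19.7 n 5
-1.6 1.7 7.6 | 0.08 -0.12 0.16
-1.6 1.7 7.6 | 0.08 -0.12 0.16
-1.6 1.7 7.6 | 0.08 -0.12 0.16
-1.6 1.7 7.6 | 0.08 -0.12 0.16
-1.6 1.7 7.6 | 0.08 -0.12 0.16
rear [[617.1, -145.6, 76.0], [550.2, -140.6, 76.0]] nose [[626.6, 11.4, 48.0], [560.4, 14.5, 48.0]] posts [[655.8, 80.6, 68.0], [535.1, 85.4, 68.0]]
```

servo_tool([
  {"gripper":20,"x":-1.5,"y":2,"z":8,"wx":0,"wy":0,"wz":0.2},
  {"gripper":20,"x":-1.5,"y":2,"z":8,"wx":0,"wy":-0.2,"wz":0.2},
  {"gripper":20,"x":-1.5,"y":2,"z":8,"wx":0,"wy":-0.2,"wz":0.2},
  {"gripper":20,"x":-1.5,"y":2,"z":8,"wx":0,"wy":-0.2,"wz":0.2},
  {"gripper":20,"x":-1.5,"y":2,"z":6,"wx":0,"wy":0,"wz":0},
])

```text
time: 8.15
tcp_pos: [586.5, -156.8, 30.6]
ee_rot: [-0.705, 0.709, -0.014, 0.013]
force: [1.5, -0.9, 0.9]
width: 20.1
```

servo_tool([
  {"gripper":20,"x":0,"y":0,"z":4,"wx":0,"wy":0,"wz":0},
  {"gripper":20,"x":0,"y":0,"z":4,"wx":0,"wy":0,"wz":0},
  {"gripper":20,"x":0,"y":0,"z":4,"wx":0,"wy":0,"wz":0},
  {"gripper":20,"x":0,"y":0,"z":4,"wx":0,"wy":0,"wz":0},
  {"gripper":20,"x":0,"y":0,"z":4,"wx":0,"wy":0,"wz":0},
])

```text
time: 8.57
tcp_pos: [588.5, -134.8, 32.7]
ee_rot: [-0.704, 0.71, -0.013, 0.013]
force: [-0.4, -1.9, -1.4]
width: 19.9
```

```bash
python3 - <<'E'
from h import *
go([588.5,-122,32],-2.3,step=25)
E
```

```text
t 8.57 p [ 588.5 -134.8   32.7] yaw -2.1 F [-0.4 -1.9 -1.4] w 19.9 n 5
-0.1 0.1 2.6 | 0.11 0.04 0.01
-0.1 0.1 2.6 | 0.11 0.04 0.01
-0.1 0.1 2.6 | 0.11 0.04 0.01
-0.1 0.1 2.6 | 0.11 0.04 0.01
-0.1 0.1 2.6 | 0.11 0.04 0.01
```

servo_tool([
  {"gripper":20,"x":-0.2,"y":0,"z":4,"wx":0,"wy":0,"wz":0},
  {"gripper":20,"x":-0.2,"y":0,"z":4,"wx":0,"wy":0,"wz":0},
  {"gripper":20,"x":-0.2,"y":0,"z":4,"wx":0,"wy":0,"wz":0},
  {"gripper":20,"x":-0.2,"y":0,"z":4,"wx":0,"wy":0,"wz":0},
  {"gripper":20,"x":-0.2,"y":0,"z":4,"wx":0,"wy":0,"wz":0},
])

```text
time: 8.98
tcp_pos: [588.6, -113.8, 32.9]
ee_rot: [-0.703, 0.711, -0.013, 0.014]
force: [-0.5, -1.8, -0.3]
width: 19.9
```

servo_tool([
  {"gripper":20,"x":0,"y":0,"z":4,"wx":0,"wy":0,"wz":0},
  {"gripper":20,"x":0,"y":0,"z":4,"wx":0,"wy":0,"wz":0},
  {"gripper":20,"x":0,"y":0,"z":4,"wx":0,"wy":0,"wz":0},
  {"gripper":20,"x":0,"y":0,"z":4,"wx":0,"wy":0,"wz":0},
  {"gripper":20,"x":0,"y":0,"z":4,"wx":0,"wy":0,"wz":0},
])

```text
time: 9.4
tcp_pos: [589.6, -92.1, 32.9]
ee_rot: [-0.703, 0.711, -0.013, 0.014]
force: [0.6, -1.8, 0.2]
width: 19.9
```

```bash
cat >> h.py <<'E'
def stat(): # bin position from top view: blue outline, plus lane coords of TCP
    from rig import vision
    o,p,M=pose(); g=np.array([595.7,83.]);u=np.array([.0392,.9992]);v=np.array([-u[1],u[0]]); d=p[:2]-g
    print("t",round(o["time"],2),"p",p.round(1),"lane",(d@u).round(1),(d@v).round(1),"F",o["force"].round(1),"yaw",np.degrees(np.arctan2(M[1,0],M[0,0])).round(2),"roll/pitch",(M[2,[0,2]]*57.3).round(2))
E
python3 -c "
from h import *
stat()"
```

```text
t 9.4 p [589.6 -92.1  32.9] lane -175.2 -0.7 F [ 0.6 -1.8  0.2] yaw -2.2 roll/pitch [ 0.12 -0.66]
```

servo_tool([
  {"gripper":20,"x":0,"y":0,"z":5,"wx":0,"wy":0,"wz":0},
  {"gripper":20,"x":0,"y":0,"z":5,"wx":0,"wy":0,"wz":0},
  {"gripper":20,"x":0,"y":0,"z":5,"wx":0,"wy":0,"wz":0},
  {"gripper":20,"x":0,"y":0,"z":5,"wx":0,"wy":0,"wz":0},
  {"gripper":20,"x":0,"y":0,"z":5,"wx":0,"wy":0,"wz":0},
])

```text
time: 9.82
tcp_pos: [591.3, -75.5, 33.7]
ee_rot: [-0.694, 0.719, -0.015, 0.016]
force: [0.3, -10.4, 1.1]
width: 19.7
```

servo_tool([
  {"gripper":20,"x":0,"y":0,"z":5,"wx":0,"wy":0,"wz":0},
  {"gripper":20,"x":0,"y":0,"z":5,"wx":0,"wy":0,"wz":0},
  {"gripper":20,"x":0,"y":0,"z":5,"wx":0,"wy":0,"wz":0},
  {"gripper":20,"x":0,"y":0,"z":5,"wx":0,"wy":0,"wz":0},
  {"gripper":20,"x":0,"y":0,"z":5,"wx":0,"wy":0,"wz":0},
])

```text
time: 10.23
tcp_pos: [591.1, -62.3, 33.8]
ee_rot: [-0.684, 0.729, -0.019, 0.018]
force: [-1.7, -10.0, 1.0]
width: 20.2
```

```bash
python3 -c "
from h import *
stat()"
```

```text
t 10.23 p [591.1 -62.3  33.8] lane -145.4 -1.1 F [ -1.7 -10.    1. ] yaw -2.97 roll/pitch [ 0.01 -3.72]
```

servo_tool([
  {"gripper":20,"x":-0.2,"y":0.2,"z":6,"wx":1.2,"wy":-0.1,"wz":0},
  {"gripper":20,"x":-0.2,"y":0.2,"z":6,"wx":1.2,"wy":-0.1,"wz":0},
  {"gripper":20,"x":-0.2,"y":0.2,"z":6,"wx":1.2,"wy":-0.1,"wz":0},
  {"gripper":20,"x":-0.2,"y":0.2,"z":6,"wx":1,"wy":-0.1,"wz":0},
  {"gripper":20,"x":-0.2,"y":0.2,"z":6,"wx":0.8,"wy":-0.1,"wz":0},
])

```text
time: 10.65
tcp_pos: [591.5, -40.4, 32.7]
ee_rot: [0.71, -0.703, 0.017, -0.017]
force: [-1.2, -11.1, 0.4]
width: 20.4
```

servo_tool([
  {"gripper":20,"x":0,"y":0.2,"z":7,"wx":0.6,"wy":0,"wz":0},
  {"gripper":20,"x":0,"y":0.2,"z":7,"wx":0.6,"wy":0,"wz":0},
  {"gripper":20,"x":0,"y":0.2,"z":7,"wx":0.6,"wy":0,"wz":0},
  {"gripper":20,"x":0,"y":0.2,"z":7,"wx":0.6,"wy":0,"wz":0},
  {"gripper":20,"x":0,"y":0.2,"z":7,"wx":0.6,"wy":0,"wz":0},
])

```text
time: 11.07
tcp_pos: [592.5, -7.3, 32.1]
ee_rot: [0.727, -0.686, 0.019, -0.019]
force: [0.3, -2.5, -0.9]
width: 19.8
```

```bash
python3 -c "
from h import *
stat()"
```

```text
t 11.07 p [592.5  -7.3  32.1] lane -90.3 -0.4 F [ 0.3 -2.5 -0.9] yaw -3.07 roll/pitch [-0.13  3.29]
```

servo_tool([
  {"gripper":20,"x":0,"y":0,"z":6,"wx":-0.5,"wy":-0.1,"wz":0},
  {"gripper":20,"x":0,"y":0,"z":6,"wx":-0.5,"wy":-0.1,"wz":0},
  {"gripper":20,"x":0,"y":0,"z":6,"wx":-0.5,"wy":-0.1,"wz":0},
  {"gripper":20,"x":0,"y":0,"z":6,"wx":-0.5,"wy":-0.1,"wz":0},
  {"gripper":20,"x":0,"y":0,"z":6,"wx":-0.5,"wy":-0.1,"wz":0},
])

```text
time: 11.48
tcp_pos: [593.5, 26.0, 33.0]
ee_rot: [0.711, -0.703, 0.017, -0.015]
force: [0.2, -4.1, -0.7]
width: 20.4
```

servo_tool([
  {"gripper":20,"x":0,"y":0,"z":6,"wx":0,"wy":0,"wz":0},
  {"gripper":20,"x":0,"y":0,"z":6,"wx":0,"wy":0,"wz":0},
  {"gripper":20,"x":0,"y":0,"z":6,"wx":0,"wy":0,"wz":0},
  {"gripper":20,"x":0,"y":0,"z":6,"wx":0,"wy":0,"wz":0},
  {"gripper":20,"x":0,"y":0,"z":6,"wx":0,"wy":0,"wz":0},
])

```text
time: 11.9
tcp_pos: [594.3, 60.7, 33.2]
ee_rot: [0.71, -0.704, 0.016, -0.013]
force: [-0.7, -4.2, -1.5]
width: 20.1
```

servo_tool([
  {"gripper":20,"x":0,"y":0,"z":6,"wx":0,"wy":0,"wz":0},
  {"gripper":20,"x":0,"y":0,"z":6,"wx":0,"wy":0,"wz":0},
  {"gripper":20,"x":0,"y":0,"z":6,"wx":0,"wy":0,"wz":0},
  {"gripper":20,"x":0,"y":0,"z":6,"wx":0,"wy":0,"wz":0},
  {"gripper":20,"x":0,"y":0,"z":6,"wx":0,"wy":0,"wz":0},
])

```text
time: 12.32
tcp_pos: [595.2, 93.6, 33.3]
ee_rot: [0.71, -0.704, 0.017, -0.013]
force: [-0.3, -4.3, -2.3]
width: 20.0
```

```bash
python3 - <<'E'
from h import *
from rig import vision
stat()
c=vision.capture("top"); np.savez("top8.npz",**c); i=np.ascontiguousarray(c["image"][:,:,::-1]);cv2.imwrite("pics/c8.png",cv2.resize(i[130:205,120:320],None,fx=4,fy=4,interpolation=cv2.INTER_CUBIC))
E
```

```text
t 12.32 p [595.2  93.6  33.3] lane 10.6 0.9 F [-0.3 -4.3 -2.3] yaw -2.43 roll/pitch [-0.27  0.54]
```

View pics/c8.png

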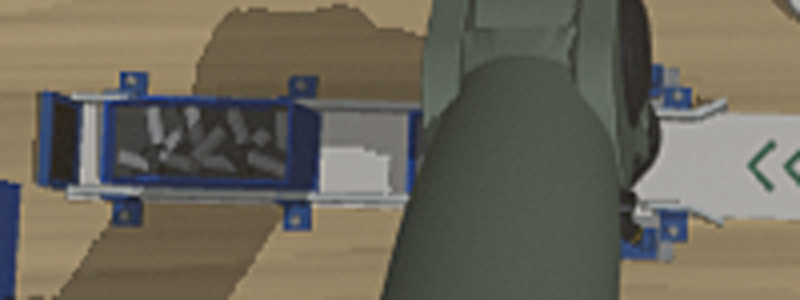

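```bash
python3 - <<'E'
from h import *
t=load("top8"); im=t["image"].astype(int)
for r in(162,168,172): print(r,"nose",im[r,218:228].tolist(),"rear",im[r,195:203].tolist())
f=lambda x,r:(x,r)
print(ray(t,[(222.1,168)],48).round(1),ray(t,[(199.4,168)],6).round(1),ray(t,[(192,168)],76).round(1))
E
```

```text
162 nose [[118, 116, 113], [119, 117, 113], [119, 117, 111], [123, 120, 113], [41, 58, 100], [35, 40, 63], [54, 56, 63], [64, 63, 61], [65, 67, 59], [65, 69, 58]] rear [[42, 43, 63], [40, 46, 66], [42, 46, 65], [38, 43, 65], [38, 43, 63], [86, 91, 96], [124, 121, 114], [119, 117, 113]]
168 nose [[116, 115, 110], [118, 116, 112], [120, 117, 111], [111, 111, 110], [31, 46, 91], [36, 39, 60], [59, 59, 59], [72, 70, 72], [58, 60, 56], [57, 60, 50]] rear [[41, 44, 66], [40, 45, 65], [43, 46, 66], [35, 40, 63], [51, 56, 82], [148, 149, 148], [173, 171, 166], [167, 165, 162]]
172 nose [[113, 112, 109], [118, 117, 112], [121, 118, 113], [102, 109, 123], [36, 65, 132], [44, 55, 92], [83, 81, 80], [57, 60, 49], [55, 59, 49], [58, 62, 53]] rear [[39, 45, 66], [44, 47, 67], [42, 47, 65], [31, 37, 60], [63, 70, 101], [183, 179, 171], [168, 166, 161], [165, 164, 160]]
[[600.6 262.   48. ]] [[607.3 347.8   6. ]] [[598.  347.8  76. ]]
```

servo_tool([
  {"gripper":20,"x":0.1,"y":0,"z":6,"wx":-0.1,"wy":0,"wz":0},
  {"gripper":20,"x":0.1,"y":0,"z":6,"wx":-0.1,"wy":0,"wz":0},
  {"gripper":20,"x":0.1,"y":0,"z":6,"wx":-0.1,"wy":0,"wz":0},
  {"gripper":20,"x":0.1,"y":0,"z":6,"wx":0,"wy":0,"wz":0},
  {"gripper":20,"x":0.1,"y":0,"z":6,"wx":0,"wy":0,"wz":0},
])

```text
time: 12.78
tcp_pos: [596.7, 126.7, 33.5]
ee_rot: [0.709, -0.705, 0.017, -0.013]
force: [-0.4, -3.9, 4.9]
width: 20.2
```

servo_tool([
  {"gripper":20,"x":0.1,"y":0,"z":6,"wx":0,"wy":0,"wz":0},
  {"gripper":20,"x":0.1,"y":0,"z":6,"wx":0,"wy":0,"wz":0},
  {"gripper":20,"x":0.1,"y":0,"z":5,"wx":0,"wy":0,"wz":0},
  {"gripper":20,"x":0.1,"y":0,"z":4,"wx":0,"wy":0,"wz":0},
  {"gripper":20,"x":0.1,"y":0,"z":3,"wx":0,"wy":0,"wz":0},
])

```text
time: 13.2
tcp_pos: [598.8, 155.4, 34.4]
ee_rot: [0.71, -0.704, 0.016, -0.013]
force: [0.5, -3.2, -0.2]
width: 20.2
```

```bash
python3 -c "
from h import *
stat()"
```

```text
t 13.2 p [598.8 155.4  34.4] lane 72.5 -0.3 F [ 0.5 -3.2 -0.2] yaw -2.32 roll/pitch [-0.25  0.43]
```

servo_tool([
  {"gripper":20,"x":0,"y":0.1,"z":2,"wx":0,"wy":0,"wz":0},
  {"gripper":20,"x":0,"y":0.1,"z":2,"wx":0,"wy":0,"wz":0},
  {"gripper":20,"x":0,"y":0.1,"z":2,"wx":0,"wy":0,"wz":0},
  {"gripper":20,"x":0,"y":0.1,"z":2,"wx":0,"wy":0,"wz":0},
  {"gripper":20,"x":0,"y":0.1,"z":2,"wx":0,"wy":0,"wz":0},
])

```text
time: 13.62
tcp_pos: [599.6, 166.6, 34.3]
ee_rot: [0.71, -0.704, 0.016, -0.013]
force: [0.7, -3.0, 0.9]
width: 19.7
```

servo_tool([
  {"gripper":20,"x":0,"y":0.1,"z":1,"wx":0,"wy":0,"wz":0},
  {"gripper":20,"x":0,"y":0.1,"z":1,"wx":0,"wy":0,"wz":0},
  {"gripper":20,"x":0,"y":0.1,"z":1,"wx":0,"wy":0,"wz":0},
  {"gripper":20,"x":0,"y":0.1,"z":1,"wx":0,"wy":0,"wz":0},
  {"gripper":20,"x":0,"y":0,"z":0,"wx":0,"wy":0,"wz":0},
])

```text
time: 14.03
tcp_pos: [599.8, 171.0, 34.0]
ee_rot: [0.71, -0.704, 0.016, -0.013]
force: [0.0, -2.3, 0.6]
width: 19.8
```

```bash
python3 -c "
from h import *
stat()"
```

```text
t 14.03 p [599.8 171.   34. ] lane 88.0 -0.7 F [ 0.  -2.3  0.6] yaw -2.34 roll/pitch [-0.21  0.43]
```

servo_tool([
  {"gripper":20,"x":0,"y":0.1,"z":1,"wx":0,"wy":0,"wz":0},
  {"gripper":20,"x":0,"y":0.1,"z":1,"wx":0,"wy":0,"wz":0},
  {"gripper":20,"x":0,"y":0.1,"z":1,"wx":0,"wy":0,"wz":0},
  {"gripper":20,"x":0,"y":0.1,"z":1,"wx":0,"wy":0,"wz":0},
  {"gripper":20,"x":0,"y":0,"z":1,"wx":0,"wy":0,"wz":0},
])

```text
time: 14.45
tcp_pos: [600.0, 175.8, 33.6]
ee_rot: [0.709, -0.705, 0.016, -0.013]
force: [1.4, -5.7, 1.7]
width: 20.2
```

servo_tool([
  {"gripper":20,"x":0,"y":0,"z":1,"wx":0,"wy":0,"wz":0},
  {"gripper":20,"x":0,"y":0,"z":1,"wx":0,"wy":0,"wz":0},
  {"gripper":20,"x":0,"y":0,"z":1,"wx":0,"wy":0,"wz":0},
  {"gripper":20,"x":0,"y":0,"z":1,"wx":0,"wy":0,"wz":0},
  {"gripper":20,"x":0,"y":0,"z":1,"wx":0,"wy":0,"wz":0},
])

```text
time: 14.87
tcp_pos: [600.0, 175.4, 33.7]
ee_rot: [-0.705, 0.709, -0.017, 0.014]
force: [0.4, -6.0, 1.5]
width: 19.8
```

```bash
python3 - <<'E'
from h import *
from rig import vision
stat()
c=vision.capture("top"); im=c["image"].astype(int); np.savez("top9.npz",**c)
for r in(162,168,172): print(r,im[r,186:208].tolist())
print(proj(c,[[604,347.5,76],[604,347.5,48],[604,347.5,6]]).round(1))
E
```

```text
t 14.87 p [600.  175.4  33.7] lane 92.5 -0.7 F [ 0.4 -6.   1.5] yaw -2.52 roll/pitch [-0.22 -0.35]
162 [[63, 68, 59], [61, 64, 56], [55, 58, 50], [61, 65, 56], [63, 67, 58], [65, 69, 60], [64, 68, 60], [68, 73, 63], [69, 73, 63], [71, 76, 67], [69, 75, 66], [72, 77, 67], [73, 80, 68], [72, 79, 68], [74, 80, 69], [74, 81, 71], [75, 81, 70], [75, 81, 71], [76, 82, 71], [77, 83, 75], [76, 82, 72], [79, 85, 73]]
168 [[57, 61, 51], [62, 65, 57], [64, 69, 61], [64, 69, 60], [66, 70, 60], [67, 71, 62], [67, 72, 64], [71, 76, 67], [70, 76, 65], [71, 78, 67], [72, 78, 67], [73, 80, 70], [74, 80, 70], [74, 81, 71], [74, 79, 70], [75, 82, 73], [77, 83, 72], [78, 83, 73], [76, 83, 72], [76, 83, 73], [78, 85, 73], [78, 84, 74]]
172 [[61, 65, 57], [62, 68, 58], [65, 70, 62], [66, 72, 63], [67, 72, 64], [67, 73, 63], [71, 78, 67], [70, 75, 67], [72, 78, 68], [72, 78, 68], [73, 81, 70], [74, 81, 72], [73, 80, 69], [75, 82, 71], [75, 81, 71], [76, 83, 72], [78, 84, 74], [77, 84, 72], [78, 84, 75], [78, 84, 74], [78, 84, 74], [78, 85, 75]]
[[192.1 166.1]
 [195.2 167.3]
 [199.5 169. ]]
```

servo_tool([
  {"gripper":20,"x":0,"y":0,"z":1.6,"wx":0,"wy":0,"wz":0},
  {"gripper":20,"x":0,"y":0,"z":1.6,"wx":0,"wy":0,"wz":0},
  {"gripper":20,"x":0,"y":0,"z":1.6,"wx":0,"wy":0,"wz":0},
  {"gripper":20,"x":0,"y":0,"z":0,"wx":0,"wy":0,"wz":0},
  {"gripper":20,"x":0,"y":0,"z":0,"wx":0,"wy":0,"wz":0},
])

```text
time: 15.33
tcp_pos: [599.9, 174.9, 33.8]
ee_rot: [-0.701, 0.713, -0.018, 0.015]
force: [-0.3, -3.3, -0.1]
width: 19.7
```

servo_tool([
  {"gripper":20,"x":0,"y":0,"z":-1.5,"wx":0.3,"wy":0,"wz":0},
  {"gripper":20,"x":0,"y":0,"z":-1.5,"wx":0.3,"wy":0,"wz":0},
  {"gripper":20,"x":0,"y":-3,"z":0,"wx":0.3,"wy":0,"wz":0},
  {"gripper":20,"x":0,"y":-8,"z":0,"wx":0,"wy":0,"wz":0},
  {"gripper":20,"x":0,"y":-14,"z":0,"wx":0,"wy":0,"wz":0},
])

```text
time: 15.75
tcp_pos: [597.2, 174.0, 56.8]
ee_rot: [0.709, -0.705, 0.019, -0.012]
force: [-0.3, -0.5, -0.7]
width: 20.4
```

servo_tool([
  {"gripper":20,"x":0,"y":-25,"z":0,"wx":0,"wy":0,"wz":0},
  {"gripper":20,"x":0,"y":-30,"z":0,"wx":0,"wy":0,"wz":0},
  {"gripper":20,"x":0,"y":-30,"z":0,"wx":0,"wy":0,"wz":0},
  {"gripper":20,"x":0,"y":-30,"z":0,"wx":0,"wy":0,"wz":0},
  {"gripper":20,"x":0,"y":-15,"z":0,"wx":0,"wy":0,"wz":0},
])

```text
time: 16.17
tcp_pos: [596.0, 174.4, 193.0]
ee_rot: [0.71, -0.704, 0.021, -0.01]
force: [0.8, 1.0, -0.1]
width: 20.0
```

servo_tool([
  {"gripper":20,"x":0,"y":0,"z":-25,"wx":0,"wy":0,"wz":0},
  {"gripper":20,"x":0,"y":0,"z":-40,"wx":0,"wy":0,"wz":0},
  {"gripper":20,"x":0,"y":0,"z":-40,"wx":0,"wy":0,"wz":0},
  {"gripper":20,"x":0,"y":0,"z":-40,"wx":0,"wy":0,"wz":0},
  {"gripper":20,"x":0,"y":0,"z":-40,"wx":0,"wy":0,"wz":0},
])

```text
time: 16.58
tcp_pos: [593.7, -5.5, 203.1]
ee_rot: [0.712, -0.702, 0.008, -0.011]
force: [1.7, 0.4, -0.3]
width: 19.8
```

servo_tool([
  {"gripper":20,"x":0,"y":0,"z":-40,"wx":0,"wy":0,"wz":0},
  {"gripper":20,"x":0,"y":0,"z":-40,"wx":0,"wy":0,"wz":0},
  {"gripper":20,"x":0,"y":0,"z":-40,"wx":0,"wy":0,"wz":0},
  {"gripper":20,"x":0,"y":0,"z":-40,"wx":0,"wy":0,"wz":0},
  {"gripper":20,"x":0,"y":0,"z":-10,"wx":0,"wy":0,"wz":0},
])

```text
time: 17.0
tcp_pos: [588.7, -187.0, 205.6]
ee_rot: [0.712, -0.702, 0.006, -0.014]
force: [0.4, -1.7, 0.2]
width: 20.0
```

```bash
python3 - <<'E'
from h import *
from rig import vision
stat()
c=vision.capture("top"); np.savez("top10.npz",**c); s=vision.capture("scene"); im=c["image"].astype(int)
A=cv2.resize(np.ascontiguousarray(c["image"][130:205,120:320,::-1]),None,fx=4,fy=4,interpolation=cv2.INTER_CUBIC)
B=cv2.resize(np.ascontiguousarray(s["image"][225:400,290:490,::-1]),None,fx=1.7,fy=1.7,interpolation=cv2.INTER_CUBIC)
B=cv2.copyMakeBorder(B,0,0,0,800-B.shape[1],cv2.BORDER_CONSTANT)
cv2.imwrite("pics/c10.png",np.vstack([A,B]))
o=load("top0")["image"].astype(int)
for r in(164,168,172): print(r,"now",im[r,142:152].sum(1),"was",o[r,142:152].sum(1))
E
```

```text
t 17.0 p [ 588.7 -187.   205.6] lane -270.1 -3.6 F [ 0.4 -1.7  0.2] yaw -1.66 roll/pitch [0.64 0.83]
164 now [508 513 331 305 232 199 202 208 209 211] was [460 463 291 273 210 179 186 190 189 177]
168 now [504 513 334 305 210 200 198 246 367 343] was [459 467 299 278 186 171 184 220 329 309]
172 now [505 511 338 288 204 200 200 194 199 196] was [456 465 300 258 183 178 169 177 174 171]
```

View pics/c10.png

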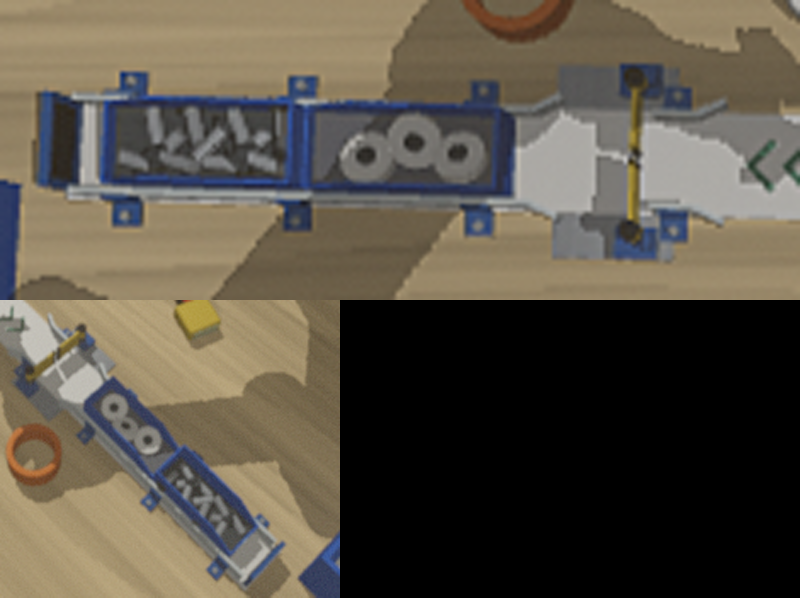

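```bash
python3 -c "
from rig import job
print(job.sign_off())"
```

```text
the job is handed in; nothing more can be done
None
```

The blue bin of white wheels is in the lane, nose first, resting against the full bin. The job was handed in at about 17 s of the 61 s allowed.

- **Moves:** I gripped the bin across its width and set it down in the infeed. I then let go and pushed it from behind with the fingers, through the flaps. Force was about 10–11 N in the gate and 2–4 N of drag after it.
- **Contact:** The bin stopped at TCP y ≈ 175.4 mm with about 6 N on the wrist; the camera had predicted about 177 mm. Three firmer 1.6 mm steps gave no further advance. I then backed off and lifted the fingers straight up.
- **Last pictures:** Both flaps look shut, the two bins sit nose to rear wall, and the wheels are still in the bin. The full bin's far edge falls in the same pixels as at the start, so I see no shift; one pixel is about 3 mm. The tape is in place, and the arm is clear at 205 mm height.
- **Disagreements and gaps:**
  - The two cameras differed by about 4–7 mm on the bin's first position. I averaged them, and the grip and the lane's flared rail ends took up the rest.
  - The arm hid the nose at the moment of contact, so contact was judged by force and confirmed by the picture afterwards.
  - The last pictures were cropped to the lane area, so the red bin, wheel, scanner and green look-alike were not individually rechecked. The force readings showed no sign of hitting them.
- **Refused calls:** The first three move calls were refused for missing keys and had no effect.

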